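# Clip the torches into the charging dock and set its thumbwheel

## Task

Put the stall's torches on charge. First roll the thumbwheel on the charging dock back to its off mark, then, with the wheel still off, push every torch lying on the table fully home into a spring clip of the dock (any clip, either way round), and last roll the wheel up exactly four clicks from off. The wheel is rolled by dragging a fingertip along its knurled top edge. Leave the other things on the table where they are.

Things in the scene. Friction and masses are not known exactly. Their poses are not given: they have to be found in the camera images.
- dial (a joint): knurled thumbwheel of the dock, rad: 0 = off (end stop), a click every 0.419, last 2.513; springs to the nearest click when let go. Grows as its top moves right (dock -y). A white pointer on rim and face stands against seven white ticks on the front cheek: off is the longest, far left (72 degrees left of the top); three clicks is straight up, four one tick right of it.
- dial_top (a point): top of the thumbwheel's edge, 69 mm above the table; axes as the dock's. Wheel radius 31 mm, width 20 mm, axle level along x; its upper half stands free of a housing 34 mm high. Dragging the top 13 mm along dock y with a shut fingertip pressed lightly on it turns it one click (about 2 N of drag; rough edge).
- slot_1 (a point): centre of a torch fully home in the first clip, 34 mm above the table; x = the way the torch lies, z up. Two pairs of sprung steel jaws, 26 to 38 mm either side along x, leave a 50 mm gap for the fingers over a 10 mm base. The mouth is 40 mm wide 26 mm above the point, narrowest (21 mm) 12 mm above. A torch only laid on stays 21 mm high; about 15 N straight down snaps it in.
- slot_2 (a point): centre of a torch fully home in the second clip, 34 mm above the table; x = the way the torch lies, z up. Two pairs of sprung steel jaws, 26 to 38 mm either side along x, leave a 50 mm gap for the fingers over a 10 mm base. The mouth is 40 mm wide 26 mm above the point, narrowest (21 mm) 12 mm above. A torch only laid on stays 21 mm high; about 15 N straight down snaps it in.
- slot_3 (a point): centre of a torch fully home in the third clip, 34 mm above the table; x = the way the torch lies, z up. Two pairs of sprung steel jaws, 26 to 38 mm either side along x, leave a 50 mm gap for the fingers over a 10 mm base. The mouth is 40 mm wide 26 mm above the point, narrowest (21 mm) 12 mm above. A torch only laid on stays 21 mm high; about 15 N straight down snaps it in.
- slot_4 (a point): centre of a torch fully home in the last clip, 34 mm above the table; x = the way the torch lies, z up. Two pairs of sprung steel jaws, 26 to 38 mm either side along x, leave a 50 mm gap for the fingers over a 10 mm base. The mouth is 40 mm wide 26 mm above the point, narrowest (21 mm) 12 mm above. A torch only laid on stays 21 mm high; about 15 N straight down snaps it in.
- torch_1_mid (a point): dark metal torch, 29 mm thick, 110 mm long, 0.15 kg, with a 29 mm square rubber collar 9 mm wide at each end (so it does not roll). The point is its centre, 14.5 mm above what it lies on; its y axis runs along the barrel. Grip it across the barrel at mid-length. Some starts have only three torches (the missing one reads None).
- torch_2_mid (a point): dark metal torch, 29 mm thick, 110 mm long, 0.15 kg, with a 29 mm square rubber collar 9 mm wide at each end (so it does not roll). The point is its centre, 14.5 mm above what it lies on; its y axis runs along the barrel. Grip it across the barrel at mid-length. Some starts have only three torches (the missing one reads None).
- torch_3_mid (a point): dark metal torch, 29 mm thick, 110 mm long, 0.15 kg, with a 29 mm square rubber collar 9 mm wide at each end (so it does not roll). The point is its centre, 14.5 mm above what it lies on; its y axis runs along the barrel. Grip it across the barrel at mid-length. Some starts have only three torches (the missing one reads None).
- torch_4_mid (a point): dark metal torch, 29 mm thick, 110 mm long, 0.15 kg, with a 29 mm square rubber collar 9 mm wide at each end (so it does not roll). The point is its centre, 14.5 mm above what it lies on; its y axis runs along the barrel. Grip it across the barrel at mid-length. Some starts have only three torches (the missing one reads None).
- dock: charging dock, fixed to the table: grey base plate 112 mm (x) by 364 mm (y) with four spring clips 66 mm apart along its y axis (slot_1 nearest the wheel) and the thumbwheel at its right-hand (-y) end, 92 mm from slot_1; origin at the centre of its underside; x points away from the robot
- loupe: folding loupe, 31x70x13 mm, a bystander lying on the table
- slate_b: flat grey slate chip, 50x70x20 mm, a bystander
- flint_b: black flint stone, 42x56x30 mm, a bystander
Not all that is in view belongs to the job. Leave any yellow look-alike of the part that bears torch_1_mid alone.

How it is judged:
By the outcome, as a careful person would: the job done as asked, in the order asked, and still so for the second after the job is handed in, with the robot touching nothing.
Of torch_1, torch_2, torch_3, torch_4 only 3 to 4 are there at a start; the rules pass over those that are not, and their reading is None.
At some moment in a run one of torch_1, torch_2, torch_3, torch_4 may be knocked a few centimetres aside while the robot is not near it.
Once in a run the grip may slacken for a moment while it holds something.
It also fails if it takes over 208 s, if anything falls off the work surface, if the arm or the gripper's body presses on something with over 40 N, if the wrist force passes 120 N, or if a joint passes its speed limit or range.

## Robot

A 6-joint arm with a two-finger parallel gripper is mounted at the origin on a cart in front of the work surface, level with it; the furniture and walls round the work are solid. World frame = base frame: x ahead of the robot, y to its left, z up, the work surface at z = 0. Lengths are in m, angles in rad, forces in N, time in s.
With the tool pointing down it reaches from about 0.35 to 0.85 m from the base axis. Payload 8.1 kg.
Tool frame: the origin (TCP) lies on the mounting face of the last link; the fingertips stand 186 mm ahead of it and the grasp point (between the pads) lies 167 mm ahead of it; y points along the fingers, x is the direction in which the jaws open and shut, and the axes are right-handed (so a half turn about y gives the same grasp; the last joint's range is limited). The gripper opens to 93 mm and grips with 3 to 60 N. Pads are 15 mm wide; open, the fingers measure 128 mm over their backs; the gripper's body (75 mm by 188 mm) begins 65 mm behind the grasp point.
Start: joints at [-1.222, 0.13, 1.488, -0, 1.523, -0.085], TCP at [0.252, -0.544, 0.405] pointing down, gripper open.
Joint ranges: [-2.96, 2.96], [-0.89, 2.26], [0.02, 2.5], [-1.34, 4.48], [0, 2.73], [-2.66, 2.66]. Speed limits (rad/s): [2.39, 2.39, 2.79, 3.14, 3.14, 3.14].

## Interface

Orientations are given as a rotation vector (axis times angle).
In Python, from plant import robot, imaging gives the robot as it stands.
- The arm moves only by the shell command python3 -m inch 'ROWS' [OPENING] [FORCE]. ROWS is JSON, a list of rows, each an object of numbers: "x", "y", "z": the shift along the tool's x, y, z in mm; "twist": the turn about the tool's y in rad. In form: [{"x": .., "y": .., "z": .., "twist": ..}, ...]. A call has 1 to 12 rows; each row shifts and turns the commanded pose from where the row before left it, along the tool's axes as they then stand; what a row does not reach is not made up. A row lasts 1/10 s, in which the tool goes at most 50 mm and 8.59 degrees, less where a joint would pass 70% of its speed; a pose out of reach is approached as far as the arm can. A call with a gripper value outside its range is refused whole. OPENING is the gripper command: -1 is shut, 1 is fully open, values between are in proportion, set as the call begins (- or left out, the last holds). The fingers move at their own pace and stop on an object; FORCE is the grip in N (left out, the last holds). Time passes only in rows, so rows that do not move let the fingers close. It gives the time, the measured TCP pose, the force and the opening at its end, in the units of the state.
- robot.read_state(): the state, without advancing time (a new reading comes with each control period).
- imaging.read_camera(name): name is "scene" or "top" or "wrist"; returns a dict with "color" (384x512x3 uint8, red, green, blue), "depth" (384x512 float32, m along the optical axis (not along the pixel's ray), 0 where there is no reading), "fx", "fy", "cx", "cy" (pixels), "rvec" (rotation vector, rad) and "tvec" (3), from world to camera coordinates, as OpenCV has them; the wrist camera has in their place "tool_from_camera" (4x4, takes a point from camera to tool coordinates, whose origin is the TCP and whose axes are the tool frame's). Camera axes: x right, y down, z forward; pixel columns grow to the right and rows downward; lengths in m; the calibration is good to about 2 mm. A picture is of the moment at which its call begins: read the wrist's pose just before it.
- robot.close_job(): hands the job in, once; it reports no verdict.
The state is a dict: "t": time; "q": joint angles; "dq": joint speeds; "joint_torque": joint torques, N m; "tool_pos": TCP position; "orientation": TCP orientation; "force": force on the tool from outside, world axes, zero at the start; "wrist_torque": the same for the moment, N m; "opening": finger opening in m.
Only numpy, scipy, OpenCV 4.12 (cv2) and the standard library are available. Lean on these libraries where they do the work, as an engineer would, in place of code of your own. Each camera call takes 0.05 s, during which the arm holds its last target.

## Working session

There is one attempt and no reset: what is moved stays moved. The work goes in short steps, Python scripts to look and compute and a shell command to move; the robot and the scene stay as the last step left them, time stands still between calls to the robot, and variables do not carry over. Pictures are saved under pics/ and viewed, and the job is handed in when it is done.

```bash
ls -R . | head -30; mkdir -p pics; python3 - <<'E'
from plant import robot, imaging
import cv2
s=robot.read_state(); print(s)
for n in ("scene","top","wrist"):
    d=imaging.read_camera(n); cv2.imwrite(f"pics/a_{n}.png",d["color"][:,:,::-1])
    print(n,{k:v for k,v in d.items() if k not in("color","depth")})
E
```

```text
.:
pics

./pics:
{'t': 0.0, 'q': array([-1.22242198e+00,  1.31156448e-01,  1.48928346e+00, -4.39299684e-05,
        1.52300631e+00, -8.54058355e-02]), 'dq': array([-0.00088858,  0.00184185,  0.00039761, -0.00194759,  0.00024129,
       -0.00024481]), 'joint_torque': array([ 1.47788909e-03, -5.59838176e+01, -4.91757131e+01,  7.67371687e-02,
        3.52833420e-02, -1.16369929e-04]), 'tool_pos': array([ 0.25211179, -0.54420546,  0.40368766]), 'orientation': array([-1.38262058,  0.88510938, -0.88265023]), 'force': array([ 1.02836414,  0.12108595, -0.19021132]), 'wrist_torque': array([-2.11039132e-02,  2.52962216e-02, -9.79543621e-05]), 'opening': 0.09298194975608699}
scene {'fx': 396.56298101375415, 'fy': 396.56298101375415, 'cx': 263.96274223995795, 'cy': 191.35356307078914, 'rvec': array([ 1.84959903, -1.00296153,  0.64131625]), 'tvec': array([-0.17817266,  0.30189425,  0.63713681])}
top {'fx': 441.19471081411325, 'fy': 441.19471081411325, 'cx': 262.1702290592211, 'cy': 195.5745027378437, 'rvec': array([ 2.12098785, -2.10895507,  0.22000402]), 'tvec': array([0.11013933, 0.48674948, 1.200641  ])}
wrist {'fx': 327.38744583246825, 'fy': 327.38744583246825, 'cx': 252.3170639544895, 'cy': 192.19072129959022, 'tool_from_camera': array([[ 9.99999892e-01,  3.28469237e-04, -3.27609043e-04,
        -2.15649522e-05],
       [ 4.10759499e-04, -2.98669003e-01,  9.54356672e-01,
         1.93668347e-02],
       [ 2.15630142e-04, -9.54356704e-01, -2.98669106e-01,
         8.33620178e-02],
       [ 0.00000000e+00,  0.00000000e+00,  0.00000000e+00,
         1.00000000e+00]])}
```

View pics/a_scene.png

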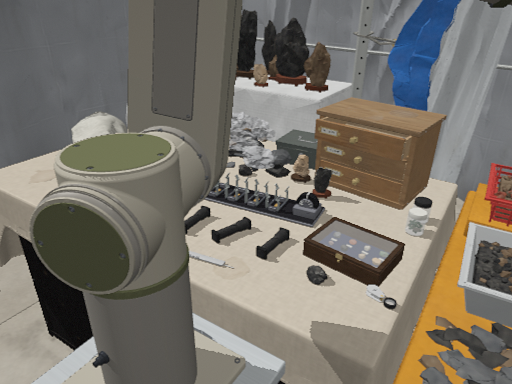

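View pics/a_top.png

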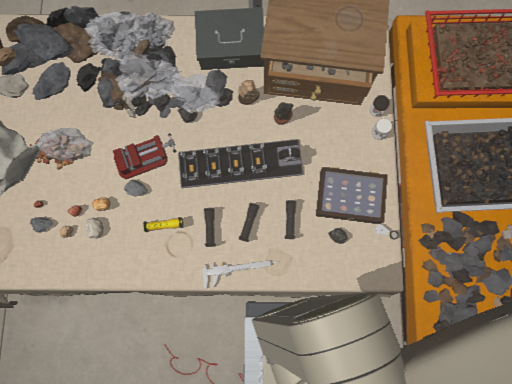

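View pics/a_wrist.png

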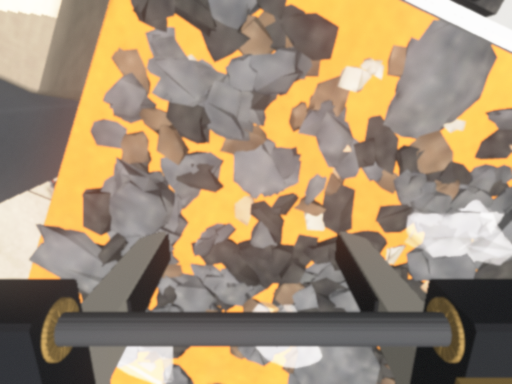

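```bash
cat > h.py <<'E'
import numpy as np, cv2
from scipy.spatial.transform import Rotation as R
from plant import robot, imaging
np.set_printoptions(precision=4,suppress=True)
def pose():
    s=robot.read_state(); T=np.eye(4); T[:3,:3]=R.from_rotvec(s["orientation"]).as_matrix(); T[:3,3]=s["tool_pos"]; return T
def cam(n):
    P=pose() if n=="wrist" else None
    d=imaging.read_camera(n)
    if n=="wrist": d["W"]=P@d["tool_from_camera"]
    else:
        T=np.eye(4);T[:3,:3]=R.from_rotvec(d["rvec"]).as_matrix();T[:3,3]=d["tvec"];d["W"]=np.linalg.inv(T)
    return d
def cloud(d):
    h,w=d["depth"].shape; u,v=np.meshgrid(np.arange(w),np.arange(h)); z=d["depth"]
    p=np.stack([(u-d["cx"])/d["fx"]*z,(v-d["cy"])/d["fy"]*z,z],-1)
    p=p@d["W"][:3,:3].T+d["W"][:3,3]; p[z==0]=np.nan; return p
def proj(d,p):
    q=(np.atleast_2d(p)-d["W"][:3,3])@d["W"][:3,:3]
    return np.c_[q[:,0]/q[:,2]*d["fx"]+d["cx"],q[:,1]/q[:,2]*d["fy"]+d["cy"]]
def save(d,name,box=None,k=1):
    im=d["color"][:,:,::-1]
    if box: im=im[box[1]:box[3],box[0]:box[2]]
    cv2.imwrite(f"pics/{name}.png",cv2.resize(im,None,fx=k,fy=k,interpolation=cv2.INTER_CUBIC))
E
python3 - <<'E'
from h import *
print(pose())
d=cam("top"); save(d,"b_top",(140,100,400,290),3)
c=cloud(d); print("table z",np.nanmedian(c[250:258,200:330,2]))
hsv=cv2.cvtColor(d["color"],cv2.COLOR_RGB2HSV)
m=((d["color"].max(-1)<95)).astype(np.uint8); m[:195]=0;m[260:]=0;m[:,:190]=0;m[:,310:]=0
n,l,st,ce=cv2.connectedComponentsWithStats(m)
for i in range(1,n):
    if st[i,4]<100: continue
    p=c[l==i]; p=p[p[:,2]>0.008]
    r=cv2.minAreaRect((p[:,:2]*1000).astype(np.float32)); print(st[i],ce[i],r,np.nanmax(p[:,2]),len(p))
# dock
reg=c[130:195,170:310].reshape(-1,3); q=reg[(reg[:,2]>0.005)&(reg[:,2]<0.015)]
print("dock",cv2.minAreaRect((q[:,:2]*1000).astype(np.float32)))
E
```

```text
[[ 0.4203 -0.0005  0.9074  0.2521]
 [-0.9074  0.0013  0.4203 -0.5443]
 [-0.0014 -1.      0.0001  0.4039]
 [ 0.      0.      0.      1.    ]]
table z 0.0007082132191567059
[285 201  11  38 317] [289.9527 218.9369] ((422.22003173828125, 32.5374755859375), (26.588729858398438, 107.18489074707031), 88.1357192993164) 0.0349285213093411 316
[239 203  20  39 314] [248.8185 221.3822] ((414.5810546875, 150.8667449951172), (27.14759063720703, 107.79725646972656), 73.72853088378906) 0.03541441317686589 314
[204 208  12  39 326] [209.3681 226.5798] ((399.8083190917969, 262.4186706542969), (108.36903381347656, 27.1195125579834), 3.440950870513916) 0.03657743120832069 326
dock ((598.58349609375, 182.00827026367188), (198.69322204589844, 420.54168701171875), 0.25541117787361145)
```

View pics/b_top.png

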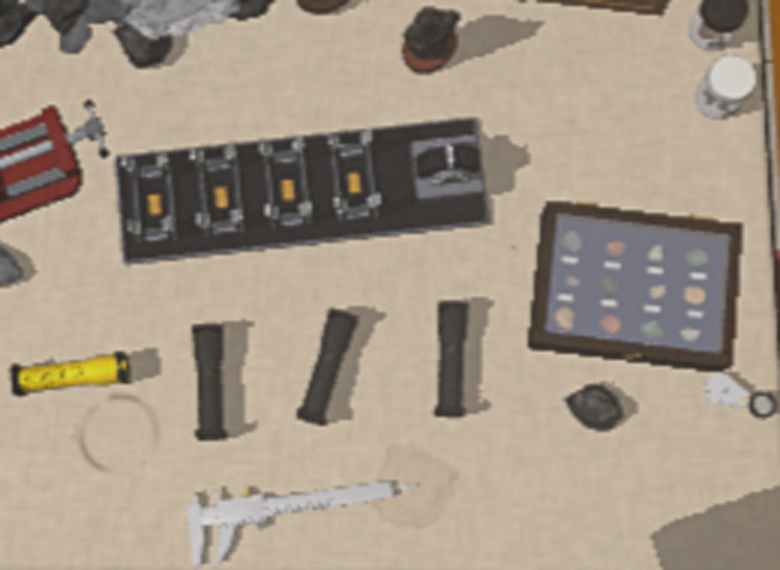

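```bash
python3 - <<'E'
from h import *
d=cam("top"); c=cloud(d); W=d["W"]
def unp(px,z):
    px=np.atleast_2d(px).astype(float); r=np.c_[(px[:,0]-d["cx"])/d["fx"],(px[:,1]-d["cy"])/d["fy"],np.ones(len(px))]@W[:3,:3].T
    return W[:3,3]+r*((z-W[2,3])/r[:,2])[:,None]
q=unp([(179.3,152.3),(299.3,139.3),(303.3,174),(181.7,187.3)],0.01)
print(q); ce=q.mean(0); print(ce, [np.linalg.norm(q[i]-q[i-1]) for i in range(4)])
yv=(q[0]+q[3]-q[1]-q[2])[:2]; a=np.arctan2(-yv[0],yv[1]); print("yaw",a)
Y=np.array([-np.sin(a),np.cos(a)]);X=np.array([np.cos(a),np.sin(a)])
# verify via cloud
m=(c[...,2]>0.004)&(c[...,2]<0.016)&(d["color"].max(-1)<90)
l=cv2.connectedComponentsWithStats(m.astype(np.uint8))
i=1+np.argmax([abs(np.array(x)-(240,163)).sum()<20 and s[4]>500 for x,s in zip(l[3][1:],l[2][1:])]); print(l[2][i])
p=c[l[1]==i][:,:2]; e=(p-ce[:2])@np.c_[X,Y]; print(e.min(0),e.max(0)); print(cv2.minAreaRect((p*1000).astype(np.float32)))
E
```

```text
[[ 0.6248  0.3609  0.01  ]
 [ 0.6678  0.0021  0.01  ]
 [ 0.5602 -0.0085  0.01  ]
 [ 0.5177  0.3492  0.01  ]]
[0.5926 0.1759 0.01  ] [np.float64(0.10767927350827299), np.float64(0.3613424019673611), np.float64(0.10809235036519292), np.float64(0.3601578411237854)]
yaw 0.11885154587837952
[ 179  140  123   47 2621]
[-0.0529 -0.1763] [0.0566 0.1823]
((593.8231201171875, 178.84188842773438), (108.69416809082031, 358.6685791015625), 7.1184401512146)
```

```bash
python3 -m inch '[{"twist":0.105},{"twist":0.105},{"twist":0.106},{"x":-20,"z":17},{"x":-40,"z":32},{"x":-40,"z":32},{"x":-40,"z":32},{"x":-40,"z":32},{"x":-40,"z":32},{"x":-40,"z":32}]' -1; python3 -c "
from h import *
print(pose())"
```

```text
[[ 0.4203 -0.0003  0.9074  0.2522]
 [-0.9074  0.0008  0.4203 -0.5443]
 [-0.0009 -1.      0.      0.4042]
 [ 0.      0.      0.      1.    ]]$[0]: bad value
```

```bash
python3 -m inch '[{"x":0,"y":0,"z":0,"twist":0.105},{"x":0,"y":0,"z":0,"twist":0.105},{"x":0,"y":0,"z":0,"twist":0.106},{"x":-20,"y":0,"z":17,"twist":0},{"x":-40,"y":0,"z":32,"twist":0},{"x":-40,"y":0,"z":32,"twist":0},{"x":-40,"y":0,"z":32,"twist":0},{"x":-40,"y":0,"z":32,"twist":0},{"x":-40,"y":0,"z":32,"twist":0},{"x":-40,"y":0,"z":32,"twist":0}]' -1; python3 -c "
from h import *
print(pose())"
```

```text
t: 1.25
tool_pos: [0.4259, -0.266, 0.4049]
orientation: [-1.262, 1.122, -1.123]
force: [0.9, -0.6, -0.0]
opening: 0.0179
[[ 0.1173  0.0004  0.9931  0.4259]
 [-0.9931 -0.0003  0.1173 -0.266 ]
 [ 0.0003 -1.      0.0004  0.4049]
 [ 0.      0.      0.      1.    ]]
```

```bash
python3 -m inch '[{"x":-37,"y":6,"z":32,"twist":0},{"x":-37,"y":6,"z":32,"twist":0},{"x":-37,"y":6,"z":32,"twist":0},{"x":-37,"y":6,"z":32,"twist":0},{"x":-37,"y":6,"z":32,"twist":0},{"x":-37,"y":6,"z":32,"twist":0},{"x":-37,"y":6,"z":32,"twist":0},{"x":0,"y":0,"z":0,"twist":0}]' -1; python3 - <<'E'
from h import *
print(pose()); d=cam("wrist"); save(d,"c_w",None,1.5)
E
```

```text
t: 2.05
tool_pos: [0.6187, 0.0206, 0.3604]
orientation: [-1.265, 1.121, -1.116]
force: [-0.7, 0.5, -0.4]
opening: 0.0004
[[ 0.1224 -0.0023  0.9925  0.6187]
 [-0.9925  0.002   0.1224  0.0206]
 [-0.0022 -1.     -0.002   0.3604]
 [ 0.      0.      0.      1.    ]]
```

View pics/c_w.png

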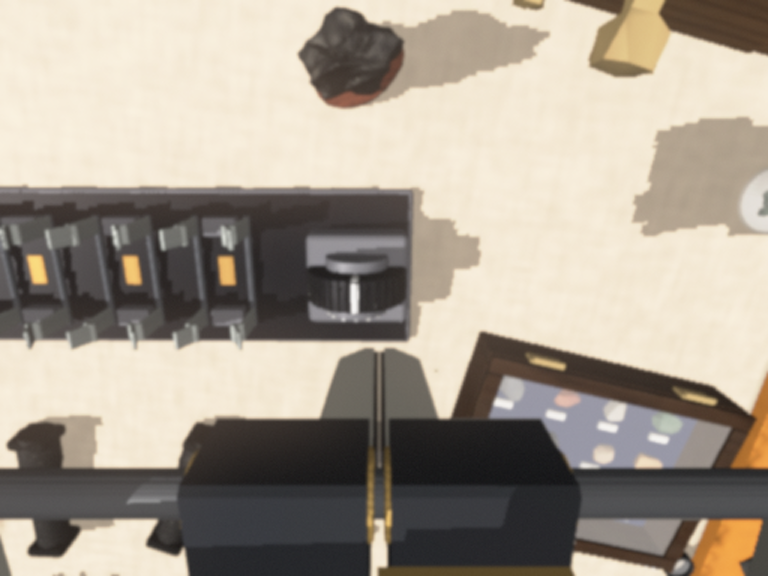

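```bash
python3 - <<'E'
from h import *
d=cam("wrist"); c=cloud(d); c0=d["color"].astype(int)
m=((c0[...,0]>180)&(c0[...,2]<110)&(c[...,0]>0.5)&(c[...,2]<0.04)&(c[...,1]>.03)).astype(np.uint8)
n,l,st,ce=cv2.connectedComponentsWithStats(m)
for i in range(1,n):
    if st[i,4]>30: print(st[i],np.nanmean(c[l==i],0))
# plate points
k=(c[...,2]>0.004)&(c[...,2]<0.016)&(c0.max(-1)<110); 
n,l,st,ce=cv2.connectedComponentsWithStats(k.astype(np.uint8)); i=1+np.argmax(st[1:,4]); print(st[i]); p=c[l==i]
a=.119
for a in (.11,.115,.12,.125,.13,.135):
    X=np.array([np.cos(a),np.sin(a)]);Y=np.array([-X[1],X[0]])
    e=p[:,:2]@np.c_[X,Y]; print(a,np.percentile(e,[0.3,1,99,99.7],axis=0).ravel())
k=(c[...,2]>0.05)&(np.abs(c[...,1]-.03)<.05)&(np.abs(c[...,0]-.62)<.06); 
p=c[k]; top=p[p[:,2]>np.nanmax(p[:,2])-0.008]; print(np.nanmax(p[:,2]),top.min(0),top.max(0),top.mean(0),len(top))
print(c[178:200,236])
E
```

```text
[ 79 169  12  19  66] [0.5912 0.1915 0.0112]
[143 170  11  18 122] [0.5986 0.1258 0.0112]
[    0   128   271    97 15489]
0.11 [ 0.5567 -0.0665  0.5578 -0.0635  0.6609  0.2062  0.6618  0.2075]
0.115 [ 0.5572 -0.0695  0.5579 -0.0666  0.661   0.2033  0.6617  0.2045]
0.12 [ 0.5575 -0.0725  0.5582 -0.0694  0.6613  0.2003  0.6616  0.2015]
0.125 [ 0.5576 -0.0755  0.5583 -0.0725  0.6615  0.1973  0.6618  0.1984]
0.13 [ 0.5575 -0.0788  0.5585 -0.0757  0.6616  0.1943  0.6622  0.1954]
0.135 [ 0.5574 -0.082   0.5585 -0.0789  0.6619  0.1912  0.6627  0.1925]
0.285926037655736 [ 0.6332 -0.02    0.2779] [0.6568 0.0798 0.2859] [0.6466 0.0222 0.2828] 18734
[[0.6232 0.034  0.058 ]
 [0.6226 0.0339 0.0591]
 [0.6215 0.0338 0.0587]
 [0.6202 0.0337 0.0572]
 [0.6193 0.0336 0.0575]
 [0.619  0.0335 0.0596]
 [0.6189 0.0333 0.0623]
 [0.6193 0.0331 0.0667]
 [0.6187 0.033  0.0679]
 [0.6183 0.0329 0.0694]
 [0.6168 0.0328 0.0676]
 [0.6164 0.0327 0.0693]
 [0.6153 0.0326 0.0687]
 [0.6147 0.0325 0.0696]
 [0.6139 0.0324 0.0697]
 [0.6127 0.0323 0.0689]
 [0.6121 0.0322 0.0698]
 [0.6111 0.0321 0.0696]
 [0.6106 0.032  0.0707]
 [0.6094 0.0319 0.07  ]
 [0.608  0.0318 0.0687]
 [0.6073 0.0317 0.0694]]
```

```bash
python3 - <<'E'
from h import *
d=cam("wrist"); c=cloud(d)
a=.117; X=np.array([np.cos(a),np.sin(a)]);Y=np.array([-X[1],X[0]])
o=np.array([.609,.034])
e=np.dstack([(c[...,:2]-o)@np.c_[X,Y],c[...,2]])
k=(e[...,2]>.045)&(e[...,2]<.08)&(abs(e[...,0])<.03)&(abs(e[...,1])<.04)
p=e[k]; print(p.min(0),p.max(0))
for x in np.arange(-.02,.024,.002):
    q=p[abs(p[:,0]-x)<.001]; 
    if len(q)>10: print(x,len(q),q[:,2].max(), q[:,1].min(),q[:,1].max())
q=p[(abs(p[:,0])<.008)&(p[:,2]>.055)]
A=np.c_[2*q[:,1],2*q[:,2],np.ones(len(q))]; s=np.linalg.lstsq(A,(q[:,1:]**2).sum(1),rcond=None)[0]; print("circle y,z,r",s[:2],np.sqrt(s[2]+s[0]**2+s[1]**2))
# clips: high points around slot1,2 
for i in (0,1):
    yc=.092+.066*i
    k=(e[...,2]>.035)&(e[...,2]<.08)&(abs(e[...,0])<.05)&(abs(e[...,1]-yc)<.03)
    q=e[k]; print(i,len(q),np.percentile(q,[1,99],axis=0))
    for sg in (1,-1):
        r=q[q[:,0]*sg>0.01]; print(np.median(r,0),r.min(0),r.max(0))
E
```

```text
[-0.0191 -0.0302  0.045 ] [0.0185 0.0313 0.0721]
-0.018000000000000002 44 0.05849383718782969 -0.01792351905361981 0.018649982790531778
-0.016000000000000004 74 0.05908002702376047 -0.01791737497560106 0.01851750335685906
-0.014000000000000005 24 0.059112148221228844 -0.015081668633551544 0.013000027493518432
-0.010000000000000009 44 0.07018149521181338 -0.02930353584166023 0.02642701273511297
-0.00800000000000001 130 0.07160308573895519 -0.02922077501246904 0.030750856211076906
-0.006000000000000012 132 0.07211091333586622 -0.02919497079034363 0.030703008004731226
-0.004000000000000014 137 0.07098456447993662 -0.029220993837923023 0.028978185178619678
-0.0020000000000000157 131 0.07128248584702118 -0.030207413256103797 0.029913086715898984
-1.734723475976807e-17 137 0.07173352641787334 -0.02914192842221215 0.031317164158125424
0.001999999999999981 142 0.07175408294479929 -0.029086439173168537 0.03128694705966279
0.003999999999999979 140 0.07168036592859395 -0.030127318978878544 0.031024068836640262
0.005999999999999978 139 0.07168290724740362 -0.029006221520747392 0.0309519780126347
[... 288 characters left out ...]
059902230989373695 -0.0178252891739819 0.018413896285715936
0.01599999999999997 87 0.05955695844748532 -0.017819231621610126 0.018377759055402027
0.017999999999999964 156 0.06023653659466738 -0.017810406096772372 0.018425284102609494
circle y,z,r [0.0004 0.04  ] 0.029942323612262105
0 866 [[-0.0377  0.0714  0.036 ]
 [ 0.0379  0.1129  0.0619]]
[0.0326 0.1045 0.052 ] [0.0257 0.071  0.035 ] [0.0381 0.1135 0.0627]
[-0.0308  0.1039  0.051 ] [-0.0382  0.0711  0.035 ] [-0.0256  0.1137  0.0622]
1 1054 [[-0.0379  0.1372  0.0354]
 [ 0.0377  0.1786  0.0619]]
[0.0322 0.1707 0.05  ] [0.0257 0.1362 0.0351] [0.0379 0.1795 0.0626]
[-0.0311  0.1705  0.0497] [-0.0385  0.1363  0.0353] [-0.0257  0.1793  0.0621]
```

```bash
python3 -m inch '[{"x":-2.5,"y":30,"z":-4,"twist":0},{"x":-2,"y":30,"z":-4,"twist":0},{"x":0,"y":30,"z":0,"twist":0},{"x":0,"y":9,"z":0,"twist":0},{"x":0,"y":0,"z":0,"twist":0},{"x":0,"y":0,"z":0,"twist":0}]' -1; python3 - <<'E'
from h import *
print(pose(),robot.read_state()["force"]); d=cam("wrist"); save(d,"d_w",None,1.5)
E
```

```text
t: 2.8
tool_pos: [0.6094, 0.0183, 0.2656]
orientation: [-1.261, 1.121, -1.124]
force: [-0.4, 0.5, -0.5]
opening: 0.0007
[[ 0.1165  0.0022  0.9932  0.6094]
 [-0.9932 -0.0002  0.1165  0.0183]
 [ 0.0004 -1.      0.0022  0.2656]
 [ 0.      0.      0.      1.    ]] [-0.3502  0.4886 -0.483 ]
```

View pics/d_w.png

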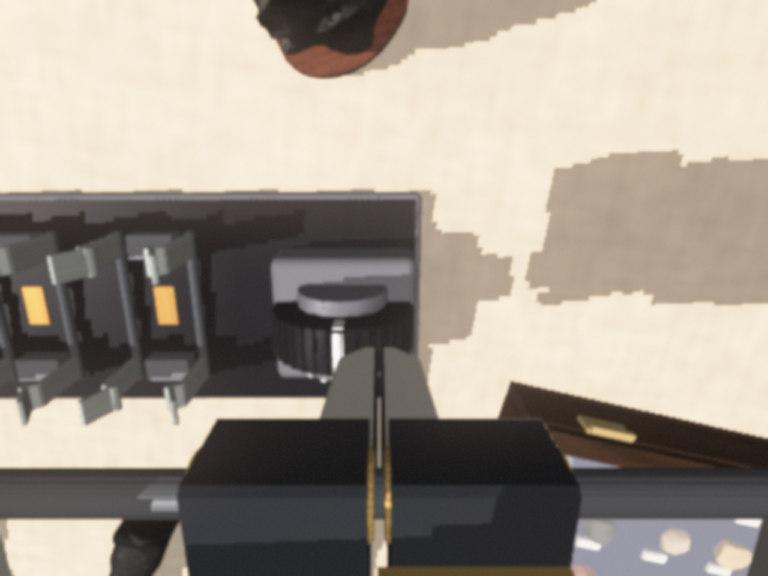

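```bash
python3 -m inch '[{"x":-6,"y":0,"z":0,"twist":0},{"x":0,"y":6,"z":0,"twist":0},{"x":0,"y":3,"z":0,"twist":0},{"x":0,"y":1,"z":0,"twist":0},{"x":0,"y":0,"z":0,"twist":0},{"x":0,"y":0,"z":0,"twist":0}]' -1;  python3 -m inch '[{"x":0,"y":0.5,"z":0,"twist":0},{"x":0,"y":0,"z":0,"twist":0}]';python3 -m inch '[{"x":0,"y":0.5,"z":0,"twist":0},{"x":0,"y":0,"z":0,"twist":0}]'
```

```text
t: 3.45
tool_pos: [0.6084, 0.0253, 0.2548]
orientation: [-1.262, 1.121, -1.122]
force: [-2.6, 0.1, 8.7]
opening: 0.0004
t: 3.65
tool_pos: [0.6085, 0.0252, 0.2548]
orientation: [-1.262, 1.121, -1.122]
force: [-4.7, -0.3, 10.6]
opening: 0.0006
t: 3.85
tool_pos: [0.6085, 0.0252, 0.2546]
orientation: [-1.262, 1.121, -1.123]
force: [-4.9, -0.4, 14.0]
opening: 0.0002
```

```bash
python3 -m inch '[{"x":0,"y":-0.6,"z":0,"twist":0},{"x":-2,"y":0,"z":0,"twist":0},{"x":-3,"y":0,"z":0,"twist":0},{"x":-3,"y":0,"z":0,"twist":0},{"x":-3,"y":0,"z":0,"twist":0},{"x":-3,"y":0,"z":0,"twist":0},{"x":-3,"y":0,"z":0,"twist":0},{"x":0,"y":0,"z":0,"twist":0}]'; python3 - <<'E'
from h import *
print(pose()[:3,3]); d=cam("wrist"); save(d,"e_w",(130,140,330,300),3)
E
```

```text
t: 4.65
tool_pos: [0.6065, 0.0423, 0.2549]
orientation: [-1.262, 1.121, -1.123]
force: [-4.5, 1.4, 10.4]
opening: 0.0004
[0.6065 0.0423 0.2549]
```

View pics/e_w.png

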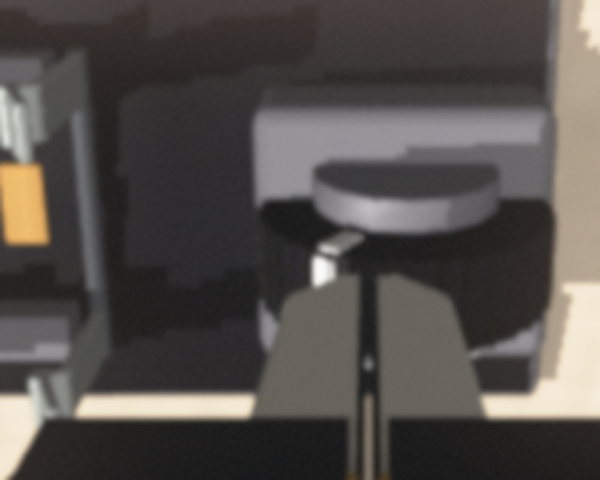

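```bash
python3 -m inch '[{"x":0,"y":-5,"z":0,"twist":0},{"x":9,"y":-5,"z":0,"twist":0},{"x":9,"y":0,"z":0,"twist":0},{"x":0,"y":5,"z":0,"twist":0},{"x":0,"y":5,"z":0,"twist":0},{"x":0,"y":0,"z":0,"twist":0},{"x":-3,"y":0,"z":0,"twist":0},{"x":-3,"y":0,"z":0,"twist":0},{"x":-3,"y":0,"z":0,"twist":0},{"x":-3,"y":0,"z":0,"twist":0},{"x":-3,"y":0,"z":0,"twist":0},{"x":-3,"y":0,"z":0,"twist":0}]';python3 -m inch '[{"x":-2,"y":0,"z":0,"twist":0},{"x":0,"y":0,"z":0,"twist":0},{"x":0,"y":-5,"z":0,"twist":0},{"x":0,"y":-15,"z":0,"twist":0},{"x":20,"y":-15,"z":-20,"twist":0},{"x":0,"y":0,"z":0,"twist":0}]'; python3 - <<'E'
from h import *
print(pose()[:3,3]); d=cam("wrist"); save(d,"f_w",(130,100,330,260),3)
E
```

```text
t: 5.9
tool_pos: [0.6065, 0.0419, 0.2549]
orientation: [-1.262, 1.121, -1.123]
force: [-4.8, 0.7, 13.2]
opening: 0.0004
t: 6.5
tool_pos: [0.5884, 0.0203, 0.2909]
orientation: [-1.261, 1.12, -1.125]
force: [-0.2, -0.7, -0.3]
opening: 0.0005
[0.5884 0.0203 0.2909]
```

View pics/f_w.png

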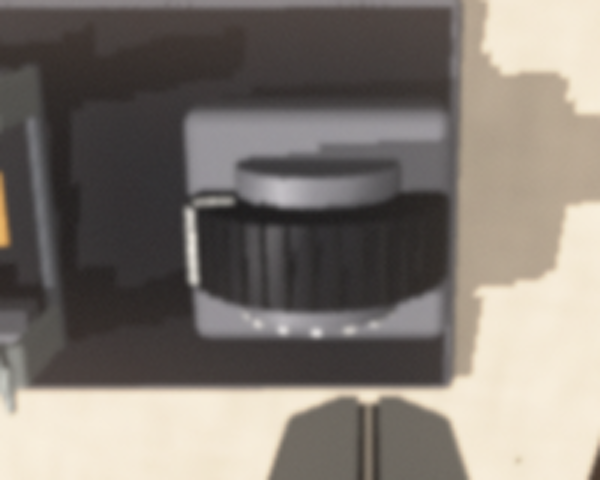

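```bash
cat >> h.py <<'E'
O=np.array([.609,.034]); A=.117; X=np.array([np.cos(A),np.sin(A)]); Y=np.array([-X[1],X[0]])
def dockf(c): return np.dstack([(c[...,:2]-O)@np.c_[X,Y],c[...,2]])
def ptr(d):
    e=dockf(cloud(d)); b=d["color"].min(-1)>150
    k=b&(abs(e[...,0])<.016)&(abs(e[...,1])<.035)&(e[...,2]>.042)&(e[...,2]<.08)
    q=e[k]; r=np.hypot(q[:,1],q[:,2]-.038); q=q[(r>.012)]; th=np.degrees(np.arctan2(-q[:,1],q[:,2]-.038)); print("ptr n",len(q),"median deg",np.median(th),"-> clicks",(np.median(th)+72)/24)
def tools(p):
    """shift in tool x,z mm from the current TCP to xy p; twist not included"""
    T=pose(); d=np.array(p)-T[:2,3]; print("tool x,z mm",1000*d@T[:2,0],1000*d@T[:2,2]," z",T[2,3],"yaw",np.arctan2(T[1,0],T[0,0]))
E
python3 - <<'E'
from h import *
d=cam("wrist"); ptr(d)
# torches
d=cam("top"); c=cloud(d)
m=((d["color"].max(-1)<95)).astype(np.uint8); m[:195]=0;m[260:]=0;m[:,:190]=0;m[:,310:]=0
n,l,st,ce=cv2.connectedComponentsWithStats(m)
for i in range(1,n):
    if st[i,4]<100: continue
    p=c[l==i]; p=p[p[:,2]>0.018]; q=p[:,:2]-p[:,:2].mean(0); u=np.linalg.svd(q,full_matrices=False)[2][0]; u*=np.sign(u[0]); print(ce[i],cv2.minAreaRect((p[:,:2]*1000).astype(np.float32))[:2],np.arctan2(u[1],u[0]))
tools((.4222,.0325))
save(d,"g_t")
E
```

```text
ptr n 185 median deg -29.13889400360298 -> clicks 1.7858794165165424
[248.8665 221.2919] ((414.6526794433594, 150.42611694335938), (27.704139709472656, 107.83721160888672)) -0.29821270442596925
[209.3792 226.5657] ((399.98797607421875, 262.8778076171875), (108.71409606933594, 27.093721389770508)) 0.05771403511869314
tool x,z mm -30.014547145271166 -163.93705220625807  z 0.28842038565062894 yaw -1.4536605726100364
```

View pics/g_t.png

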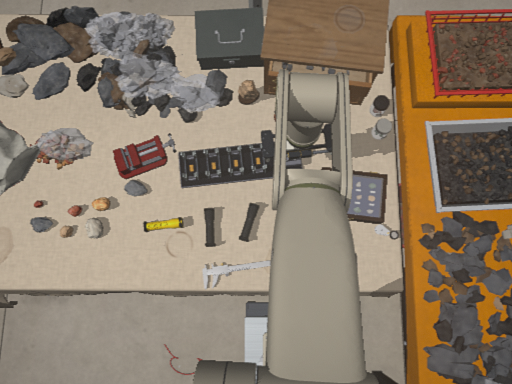

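```bash
sed -i 's/q=q\[(r>.012)\]/q=q[(r>.027)\&(r<.035)\&(abs(q[:,0])<.010)]/' h.py; python3 - <<'E'
from h import *
d=cam("wrist"); ptr(d); print(d["depth"].dtype)
e=dockf(cloud(d)); 
for u,v in ((194,177),(194,185),(195,190)): print(d["color"][v,u],e[v,u])
E
```

```text
ptr n 62 median deg -68.13697855759082 -> clicks 0.16095922676704907
float32
[165 161 156] [-0.0066  0.0382  0.0094]
[135 132 128] [-0.013   0.0383  0.0109]
[177 173 168] [-0.0063  0.0311  0.0468]
```

```bash
python3 -m inch '[{"x":-8,"y":-10,"z":-40,"twist":0},{"x":-8,"y":0,"z":-42,"twist":0},{"x":-8,"y":0,"z":-42,"twist":0},{"x":-6,"y":0,"z":-40,"twist":0},{"x":0,"y":0,"z":0,"twist":0.075},{"x":0,"y":0,"z":0,"twist":0.075},{"x":0,"y":0,"z":0,"twist":0}]' 1; python3 - <<'E'
from h import *
d=cam("wrist"); save(d,"h_w",None,1.5); tools((.4222,.0325))
E
```

```text
t: 7.4
tool_pos: [0.4218, 0.0327, 0.2981]
orientation: [-1.194, 1.234, -1.233]
force: [-0.2, 1.7, 0.7]
opening: 0.052
tool x,z mm 0.1412725908261121 0.1660002673858632  z 0.2981335507031551 yaw -1.6009752982376393
```

View pics/h_w.png

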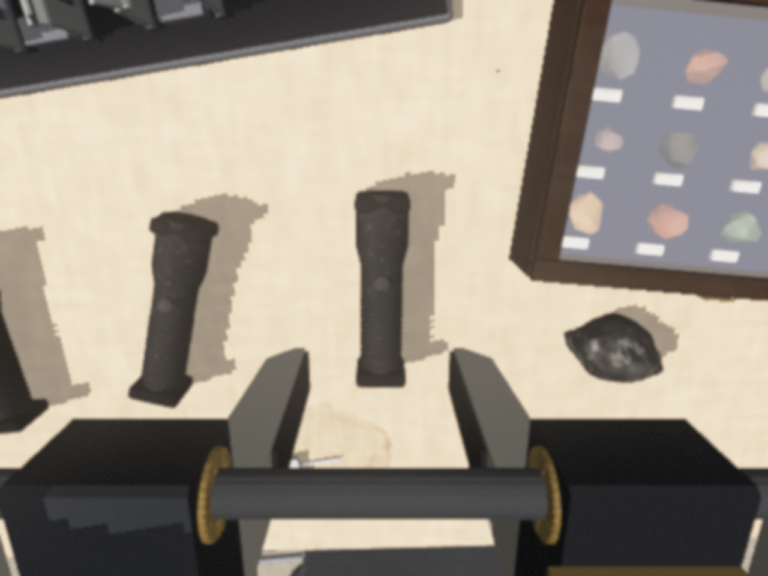

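```bash
python3 - <<'E'
from h import *
d=cam("wrist"); c=cloud(d)
k=(c[...,2]>.018)&(c[...,2]<.05)&(d["color"].max(-1)<95)
l=cv2.connectedComponents(k.astype(np.uint8))[1]
for u,v in ((254,190),(118,205)):
    p=c[l==l[v,u]]; q=p[:,:2]-p[:,:2].mean(0); a=np.linalg.svd(q,full_matrices=False)[2][0]; a*=np.sign(a[0]); r=cv2.minAreaRect((p[:,:2]*1000).astype(np.float32)); print(r,np.arctan2(a[1],a[0]),p[:,2].max())
t=c[0:190,355:512].reshape(-1,3); print("box",np.nanpercentile(t[t[:,2]>.02],[1,50,99],axis=0))
E
```

```text
((422.5307312011719, 31.26426887512207), (26.81491470336914, 106.85411834716797), 87.80340576171875) -0.041932116914608554 0.03143279356296852
((413.9793395996094, 148.99122619628906), (27.459569931030273, 107.25527954101562), 73.0265884399414) -0.29984783911322754 0.03204054782793825
box [[ 0.4323 -0.1526  0.0249]
 [ 0.4958 -0.0955  0.0454]
 [ 0.5549 -0.0467  0.0486]]
```

Aligned; box is low (48 mm), so the body clears it. Descend and grip.

```bash
python3 -m inch '[{"x":1,"y":30,"z":0,"twist":0},{"x":0,"y":30,"z":0,"twist":0},{"x":0,"y":30,"z":0,"twist":0},{"x":0,"y":12,"z":0,"twist":0},{"x":0,"y":5,"z":0,"twist":0},{"x":0,"y":0,"z":0,"twist":0}]' 1; python3 -m inch '[{"x":0,"y":0,"z":0,"twist":0},{"x":0,"y":0,"z":0,"twist":0},{"x":0,"y":0,"z":0,"twist":0},{"x":0,"y":0,"z":0,"twist":0},{"x":0,"y":0,"z":0,"twist":0},{"x":0,"y":0,"z":0,"twist":0},{"x":0,"y":0,"z":0,"twist":0}]' -1 55
```

```text
t: 8.1
tool_pos: [0.4222, 0.0313, 0.1914]
orientation: [-1.195, 1.233, -1.232]
force: [0.2, 0.2, 0.2]
opening: 0.093
t: 8.8
tool_pos: [0.422, 0.0313, 0.1914]
orientation: [-1.194, 1.233, -1.233]
force: [-0.3, 0.5, -0.2]
opening: 0.0416
```

```bash
python3 -m inch '[{"x":0,"y":0,"z":0,"twist":0},{"x":0,"y":0,"z":0,"twist":0},{"x":0,"y":0,"z":0,"twist":0},{"x":0,"y":0,"z":0,"twist":0}]' -1 55; python3 -m inch '[{"x":0,"y":-10,"z":0,"twist":0},{"x":0,"y":-20,"z":0,"twist":0},{"x":0,"y":-30,"z":0,"twist":0},{"x":0,"y":-40,"z":0,"twist":0},{"x":0,"y":-20,"z":0,"twist":0},{"x":0,"y":0,"z":0,"twist":-0.07},{"x":0,"y":0,"z":0,"twist":-0.08},{"x":0,"y":0,"z":0,"twist":0}]'; python3 - <<'E'
from h import *
tools((.5906,.1909)); d=cam("wrist"); save(d,"i_w")
E
```

```text
t: 9.2
tool_pos: [0.422, 0.0313, 0.1913]
orientation: [-1.194, 1.233, -1.233]
force: [0.4, -0.6, 0.3]
opening: 0.0278
t: 10.0
tool_pos: [0.422, 0.0313, 0.3121]
orientation: [-1.263, 1.12, -1.121]
force: [-0.1, -0.4, -1.6]
opening: 0.0281
tool x,z mm -138.38854909622958 186.42336325747667  z 0.31213183081563267 yaw -1.4516212833666058
```

View pics/i_w.png

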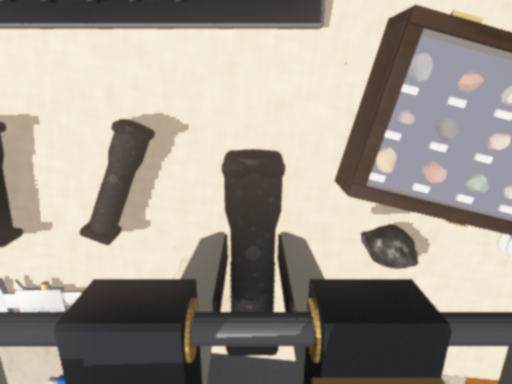

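```bash
python3 -m inch '[{"x":-20,"y":0,"z":27,"twist":0},{"x":-29,"y":0,"z":39,"twist":0},{"x":-30,"y":0,"z":40,"twist":0},{"x":-29,"y":0,"z":40,"twist":0},{"x":-20,"y":0,"z":27,"twist":0},{"x":-10.5,"y":0,"z":13.5,"twist":0},{"x":0,"y":0,"z":0,"twist":0},{"x":0,"y":0,"z":0,"twist":0}]'; python3 - <<'E'
from h import *
tools((.5906,.1909)); d=cam("wrist"); save(d,"j_w"); print(robot.read_state()["opening"])
E
```

```text
t: 10.85
tool_pos: [0.5905, 0.1906, 0.3107]
orientation: [-1.264, 1.124, -1.122]
force: [0.3, -0.8, -1.4]
opening: 0.0279
tool x,z mm -0.2876123918041839 0.11533525626918102  z 0.31065300893573655 yaw -1.4538703454439936
0.02800012279006187
```

View pics/j_w.png

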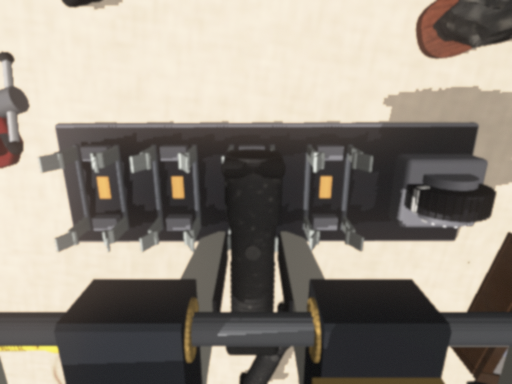

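```bash
python3 -m inch '[{"x":0,"y":20,"z":0,"twist":0},{"x":0,"y":25,"z":0,"twist":0},{"x":0,"y":20,"z":0,"twist":0},{"x":0,"y":8,"z":0,"twist":0},{"x":0,"y":0,"z":0,"twist":0}]' - 60; python3 -m inch '[{"x":0,"y":4,"z":0,"twist":0},{"x":0,"y":4,"z":0,"twist":0},{"x":0,"y":0,"z":0,"twist":0}]';python3 -m inch '[{"x":0,"y":4,"z":0,"twist":0},{"x":0,"y":4,"z":0,"twist":0},{"x":0,"y":0,"z":0,"twist":0}]'; python3 -m inch '[{"x":0,"y":4,"z":0,"twist":0},{"x":0,"y":4,"z":0,"twist":0},{"x":0,"y":3,"z":0,"twist":0},{"x":0,"y":0,"z":0,"twist":0}]'
```

```text
t: 11.4
tool_pos: [0.59, 0.19, 0.2373]
orientation: [-1.264, 1.124, -1.122]
force: [-0.1, 1.3, -1.0]
opening: 0.0275
t: 11.7
tool_pos: [0.5918, 0.191, 0.2319]
orientation: [-1.26, 1.12, -1.123]
force: [1.8, 1.5, 2.0]
opening: 0.0279
t: 12.0
tool_pos: [0.5915, 0.191, 0.2232]
orientation: [-1.261, 1.12, -1.123]
force: [3.2, 1.6, -0.6]
opening: 0.0279
t: 12.4
tool_pos: [0.5905, 0.1906, 0.2108]
orientation: [-1.264, 1.123, -1.122]
force: [-0.9, -0.3, 1.7]
opening: 0.028
```

```bash
python3 -m inch '[{"x":0,"y":1.5,"z":0,"twist":0},{"x":0,"y":1.5,"z":0,"twist":0},{"x":0,"y":0,"z":0,"twist":0}]' ; python3 -m inch '[{"x":0,"y":0,"z":0,"twist":0},{"x":0,"y":0,"z":0,"twist":0},{"x":0,"y":0,"z":0,"twist":0}]' -0.05; python3 - <<'E'
from h import *
d=cam("wrist"); save(d,"k_w"); tools((.5906,.1909)); d=cam("top"); save(d,"k_t",(140,100,400,290),3)
E
```

```text
t: 12.7
tool_pos: [0.5907, 0.1907, 0.2105]
orientation: [-1.264, 1.123, -1.122]
force: [-13.2, -2.6, 22.3]
opening: 0.0278
t: 13.0
tool_pos: [0.5907, 0.1906, 0.2078]
orientation: [-1.263, 1.122, -1.122]
force: [0.2, 0.2, -0.2]
opening: 0.0432
tool x,z mm -0.3195361502419064 -0.09590627204117243  z 0.20774556306280234 yaw -1.4531178671782738
```

View pics/k_w.png

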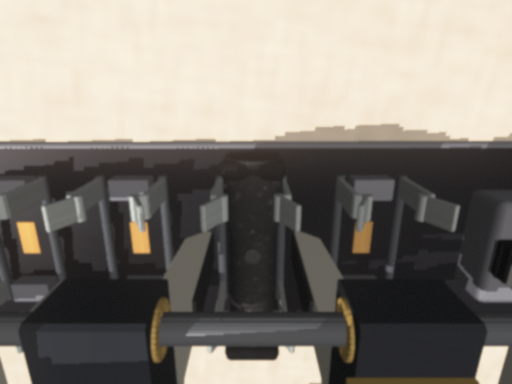

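View pics/k_t.png

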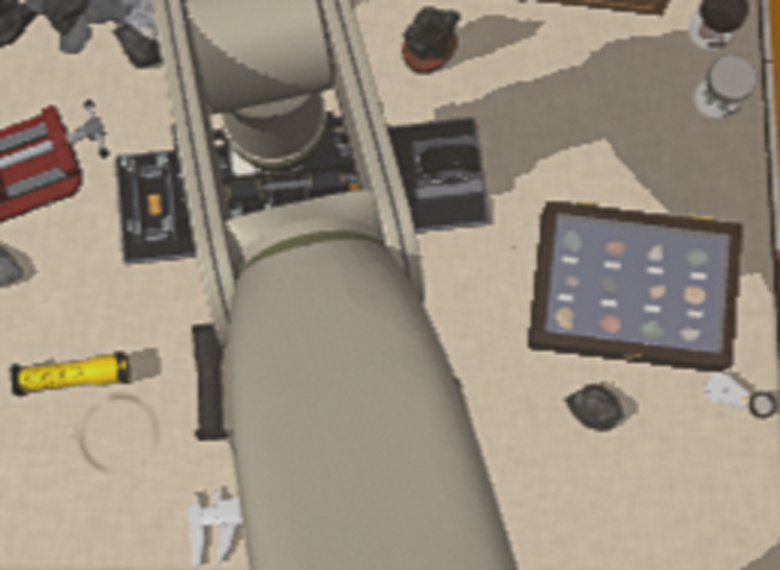

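```bash
python3 -m inch '[{"x":0,"y":-15,"z":0,"twist":0},{"x":0,"y":-25,"z":0,"twist":0},{"x":0,"y":-30,"z":0,"twist":0},{"x":0,"y":-30,"z":0,"twist":0},{"x":0,"y":0,"z":0,"twist":0}]' -0.05; python3 -m inch '[{"x":5,"y":0,"z":-40,"twist":0},{"x":5,"y":0,"z":-40,"twist":0},{"x":4,"y":0,"z":-40,"twist":0},{"x":0,"y":0,"z":0,"twist":0}]' 1; python3 - <<'E'
from h import *
d=cam("wrist"); save(d,"l_w",None,1.5); c=cloud(d); e=dockf(c)
k=(abs(e[...,0])<.02)&(abs(e[...,1]-.158)<.01); print("torch in slot top z",np.nanpercentile(e[k][:,2],[5,50,95]))
k=(c[...,2]>.018)&(c[...,2]<.05)&(d["color"].max(-1)<95)&(c[...,0]<.49)
n,l,st,ce=cv2.connectedComponentsWithStats(k.astype(np.uint8))
for i in range(1,n):
    if st[i,4]<300: continue
    p=c[l==i]; q=p[:,:2]-p[:,:2].mean(0); a=np.linalg.svd(q,full_matrices=False)[2][0]; a*=np.sign(a[0]); r=cv2.minAreaRect((p[:,:2]*1000).astype(np.float32)); print(ce[i],r,np.arctan2(a[1],a[0]),p[:,2].max())
tools((.414,.149))
E
```

```text
t: 13.6
tool_pos: [0.5928, 0.1912, 0.3154]
orientation: [-1.254, 1.116, -1.125]
force: [0.6, -0.4, 0.4]
opening: 0.0445
t: 14.0
tool_pos: [0.4687, 0.1619, 0.3061]
orientation: [-1.268, 1.126, -1.119]
force: [0.9, -0.2, -1.2]
opening: 0.0712
torch in slot top z [0.0417 0.0454 0.0482]
[258.6075 245.7398] ((414.7578125, 150.99143981933594), (27.19048309326172, 106.72210693359375), 73.11760711669922) -0.28856844319056796 0.031321809719370486
[131.4138 229.1254] ((411.09808349609375, 260.328369140625), (85.27156066894531, 27.19974136352539), 6.38857889175415) 0.01752645345853648 0.03108671657352996
[496.9596 234.8795] ((461.8068542480469, -49.65336608886719), (56.31276321411133, 15.715304374694824), 1.1904772520065308) -0.05722250400393621 0.04889839638677215
tool x,z mm 6.536007427753569 -58.350037203336235  z 0.30766100600347623 yaw -1.4527790789290396
```

View pics/l_w.png

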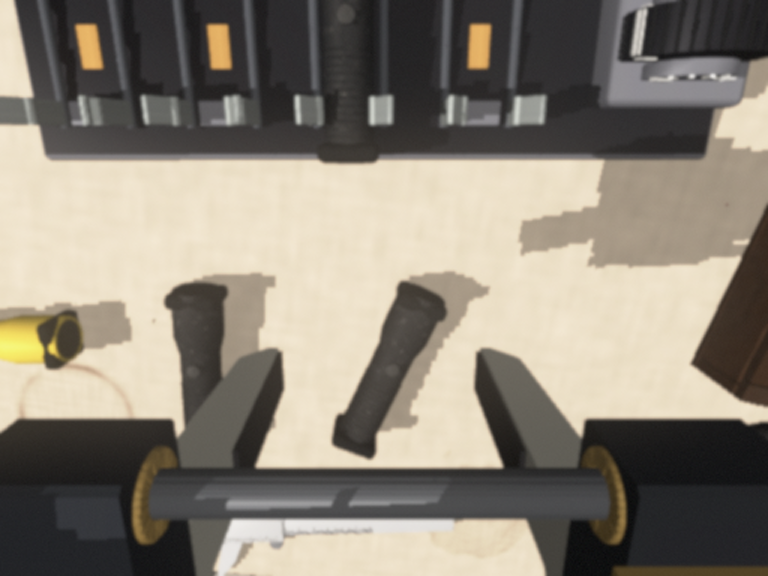

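```bash
python3 -m inch '[{"x":3,"y":0,"z":-30,"twist":0.1},{"x":0,"y":0,"z":0,"twist":0.1},{"x":0,"y":0,"z":0,"twist":0.1},{"x":0,"y":0,"z":0,"twist":0.108},{"x":0,"y":0,"z":0,"twist":0},{"x":0,"y":0,"z":0,"twist":0}]' 1; python3 - <<'E'
from h import *
tools((.4145,.150))
E
```

```text
t: 14.65
tool_pos: [0.4448, 0.1564, 0.3089]
orientation: [-1.058, 1.417, -1.418]
force: [1.3, -0.6, 0.3]
opening: 0.0928
tool x,z mm 14.720671564844444 -27.25504905980439  z 0.3089300159555878 yaw -1.85790506760816
```

```bash
python3 -m inch '[{"x":14.5,"y":0,"z":-27,"twist":0},{"x":0,"y":25,"z":0,"twist":0},{"x":0,"y":30,"z":0,"twist":0},{"x":0,"y":30,"z":0,"twist":0},{"x":0,"y":20,"z":0,"twist":0},{"x":0,"y":8,"z":0,"twist":0},{"x":0,"y":4,"z":0,"twist":0},{"x":0,"y":0,"z":0,"twist":0}]' 1; python3 - <<'E'
from h import *
tools((.4145,.150)); d=cam("wrist"); save(d,"m_w")
E
```

```text
t: 15.45
tool_pos: [0.4144, 0.1502, 0.1917]
orientation: [-1.058, 1.419, -1.419]
force: [0.2, 0.0, 0.2]
opening: 0.0932
tool x,z mm 0.11236255998626986 0.1531655156859764  z 0.1917418670403128 yaw -1.860158455751956
```

View pics/m_w.png

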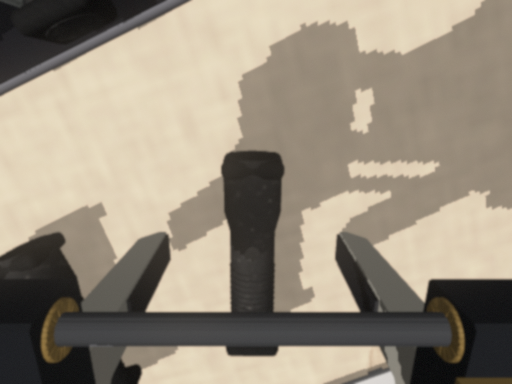

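```bash
python3 -m inch '[{"x":0,"y":0,"z":0,"twist":0},{"x":0,"y":0,"z":0,"twist":0},{"x":0,"y":0,"z":0,"twist":0},{"x":0,"y":0,"z":0,"twist":0},{"x":0,"y":0,"z":0,"twist":0},{"x":0,"y":0,"z":0,"twist":0},{"x":0,"y":0,"z":0,"twist":0},{"x":0,"y":0,"z":0,"twist":0},{"x":0,"y":0,"z":0,"twist":0},{"x":0,"y":0,"z":0,"twist":0},{"x":0,"y":0,"z":0,"twist":0}]' -1 60; python3 -m inch '[{"x":0,"y":-10,"z":0,"twist":0},{"x":0,"y":-20,"z":0,"twist":0},{"x":0,"y":-30,"z":0,"twist":0},{"x":0,"y":-40,"z":0,"twist":0},{"x":0,"y":-20,"z":0,"twist":-0.1},{"x":0,"y":0,"z":0,"twist":-0.1},{"x":0,"y":0,"z":0,"twist":-0.1},{"x":0,"y":0,"z":0,"twist":-0.106},{"x":0,"y":0,"z":0,"twist":0}]'; python3 - <<'E'
from h import *
tools((.5829,.2565))
E
```

```text
t: 16.6
tool_pos: [0.4139, 0.1501, 0.1913]
orientation: [-1.058, 1.42, -1.42]
force: [0.0, 0.0, 0.2]
opening: 0.0279
t: 17.5
tool_pos: [0.4138, 0.1501, 0.3119]
orientation: [-1.262, 1.122, -1.122]
force: [0.4, -0.4, -1.2]
opening: 0.0277
tool x,z mm -85.86311375458848 180.3902176560532  z 0.311920682749121 yaw -1.4532180589824248
```

```bash
python3 -m inch '[{"x":-15,"y":0,"z":30,"twist":0},{"x":-19,"y":0,"z":40,"twist":0},{"x":-19,"y":0,"z":40,"twist":0},{"x":-19,"y":0,"z":40,"twist":0},{"x":-10,"y":0,"z":22,"twist":0},{"x":-4,"y":0,"z":8.5,"twist":0},{"x":0,"y":0,"z":0,"twist":0},{"x":0,"y":0,"z":0,"twist":0}]'; python3 - <<'E'
from h import *
tools((.5829,.2565)); d=cam("wrist"); save(d,"n_w"); print(robot.read_state()["opening"])
E
```

```text
t: 18.3
tool_pos: [0.5825, 0.2559, 0.3111]
orientation: [-1.263, 1.125, -1.124]
force: [0.3, -1.1, -1.2]
opening: 0.0276
tool x,z mm -0.5481463096611577 0.4174191456721139  z 0.31108655739280244 yaw -1.4560674438362082
0.027712625104214777
```

View pics/n_w.png

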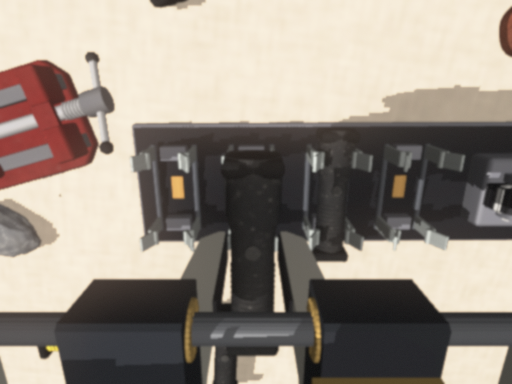

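```bash
python3 -m inch '[{"x":-0.5,"y":20,"z":0.5,"twist":0},{"x":0,"y":25,"z":0,"twist":0},{"x":0,"y":20,"z":0,"twist":0},{"x":0,"y":8,"z":0,"twist":0},{"x":0,"y":0,"z":0,"twist":0}]' - 60; python3 -m inch '[{"x":0,"y":4,"z":0,"twist":0},{"x":0,"y":4,"z":0,"twist":0},{"x":0,"y":4,"z":0,"twist":0},{"x":0,"y":4,"z":0,"twist":0},{"x":0,"y":0,"z":0,"twist":0}]'; python3 -m inch '[{"x":0,"y":4,"z":0,"twist":0},{"x":0,"y":4,"z":0,"twist":0},{"x":0,"y":4,"z":0,"twist":0},{"x":0,"y":2,"z":0,"twist":0},{"x":0,"y":0,"z":0,"twist":0}]'; python3 -m inch '[{"x":0,"y":0,"z":0,"twist":0},{"x":0,"y":0,"z":0,"twist":0},{"x":0,"y":0,"z":0,"twist":0}]' -0.05; python3 - <<'E'
from h import *
d=cam("wrist"); save(d,"o_w"); c=cloud(cam("top")); v=c[130:180,110:178]; k=(v[...,2]>.02); p=v[k]; print(np.percentile(p,[1,50,99],axis=0))
E
```

```text
t: 18.85
tool_pos: [0.5826, 0.2563, 0.2372]
orientation: [-1.264, 1.125, -1.123]
force: [-1.3, -0.2, -2.0]
opening: 0.0277
t: 19.35
tool_pos: [0.5847, 0.2571, 0.2239]
orientation: [-1.259, 1.121, -1.125]
force: [2.3, 0.3, 0.1]
opening: 0.0277
t: 19.85
tool_pos: [0.5835, 0.257, 0.2106]
orientation: [-1.263, 1.124, -1.123]
force: [-12.0, -5.1, 21.9]
opening: 0.0278
t: 20.15
tool_pos: [0.5834, 0.2568, 0.2076]
orientation: [-1.263, 1.124, -1.123]
force: [0.4, 0.1, -0.5]
opening: 0.043
[[0.4326 0.2686 0.0208]
 [0.589  0.4504 0.0579]
 [0.6567 0.5346 0.5043]]
```

View pics/o_w.png

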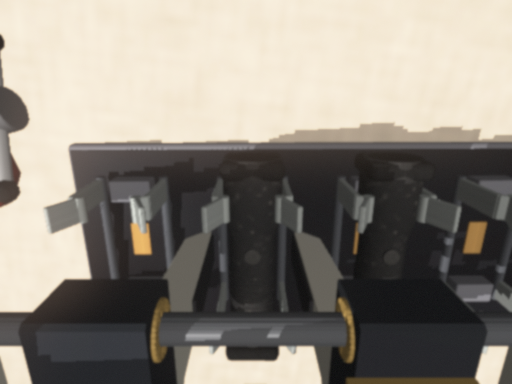

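```bash
python3 -m inch '[{"x":0,"y":-15,"z":0,"twist":0},{"x":0,"y":-25,"z":0,"twist":0},{"x":0,"y":-30,"z":0,"twist":0},{"x":0,"y":-30,"z":0,"twist":0},{"x":0,"y":0,"z":0,"twist":0}]' -0.05; python3 -m inch '[{"x":-7,"y":0,"z":-45,"twist":0},{"x":-7,"y":0,"z":-45,"twist":0},{"x":-7,"y":0,"z":-45,"twist":0},{"x":-3,"y":0,"z":-22,"twist":0},{"x":0,"y":0,"z":0,"twist":0},{"x":0,"y":0,"z":0,"twist":0}]' 1; python3 - <<'E'
from h import *
d=cam("wrist"); save(d,"p_w",None,1.5); c=cloud(d); e=dockf(c)
for s in (.158,.224):
    k=(e[...,0]>-.055)&(e[...,0]<.02)&(abs(e[...,1]-s)<.01); print("torch in slot top z",np.nanpercentile(e[k][:,2],[5,50,95]))
k=(c[...,2]>.018)&(c[...,2]<.05)&(d["color"].max(-1)<95)&(c[...,0]<.49)
n,l,st,ce=cv2.connectedComponentsWithStats(k.astype(np.uint8))
for i in range(1,n):
    if st[i,4]<300: continue
    p=c[l==i]; q=p[:,:2]-p[:,:2].mean(0); a=np.linalg.svd(q,full_matrices=False)[2][0]; a*=np.sign(a[0]); r=cv2.minAreaRect((p[:,:2]*1000).astype(np.float32)); print(ce[i],r,np.arctan2(a[1],a[0]),p[:,2].max())
tools((.400,.263))
E
```

```text
t: 20.75
tool_pos: [0.5855, 0.2576, 0.3156]
orientation: [-1.253, 1.118, -1.126]
force: [1.3, 0.2, 0.1]
opening: 0.0441
t: 21.35
tool_pos: [0.4251, 0.2627, 0.309]
orientation: [-1.261, 1.122, -1.123]
force: [-0.3, -0.1, 0.1]
opening: 0.0878
torch in slot top z [0.0101 0.0456 0.0493]
torch in slot top z [0.0418 0.0459 0.0495]
[249.1909 215.9756] ((399.1533508300781, 262.6532287597656), (107.3543701171875, 27.690326690673828), 3.3763256072998047) 0.05723453243497623 0.03154518421825159
[154.0867 195.1176] ((412.2510070800781, 345.2469787597656), (28.16396141052246, 8.767803192138672), 10.370474815368652) 0.1457562901575658 0.0314275783152117
[ 35.4864 197.1902] ((399.6929016113281, 444.5417175292969), (27.367835998535156, 8.71036434173584), 8.465167999267578) 0.1271658201316777 0.03162525953942735
tool x,z mm -3.283799350780742 -25.40794024376065  z 0.3089935236231512 yaw -1.4549216868334605
```

View pics/p_w.png

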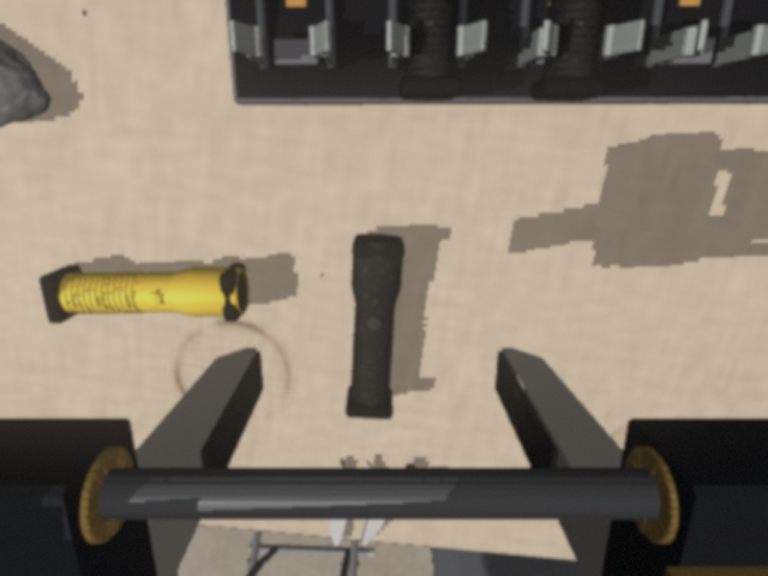

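```bash
python3 -m inch '[{"x":-3,"y":0,"z":-25,"twist":0.058},{"x":0,"y":0,"z":0,"twist":0},{"x":0,"y":30,"z":0,"twist":0},{"x":0,"y":30,"z":0,"twist":0},{"x":0,"y":28,"z":0,"twist":0},{"x":0,"y":20,"z":0,"twist":0},{"x":0,"y":7,"z":0,"twist":0},{"x":0,"y":2.5,"z":0,"twist":0},{"x":0,"y":0,"z":0,"twist":0}]' 0.6; python3 - <<'E'
from h import *
tools((.400,.263)); d=cam("wrist"); save(d,"q_w")
E
```

```text
t: 22.3
tool_pos: [0.4007, 0.2628, 0.1915]
orientation: [-1.235, 1.166, -1.167]
force: [-0.3, 0.3, -0.1]
opening: 0.0745
tool x,z mm -0.20783882575883758 -0.6668093018466974  z 0.1914575292072255 yaw -1.5130608800487058
```

View pics/q_w.png

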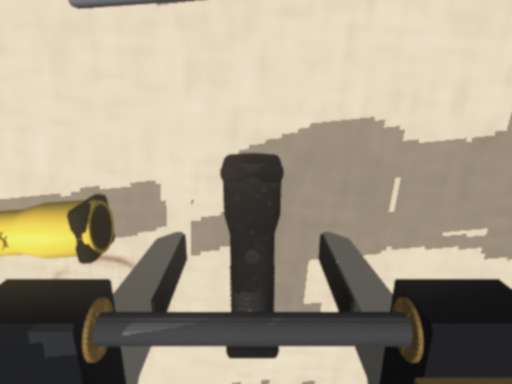

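```bash
python3 -m inch '[{"x":0,"y":0,"z":0,"twist":0},{"x":0,"y":0,"z":0,"twist":0},{"x":0,"y":0,"z":0,"twist":0},{"x":0,"y":0,"z":0,"twist":0},{"x":0,"y":0,"z":0,"twist":0},{"x":0,"y":0,"z":0,"twist":0},{"x":0,"y":0,"z":0,"twist":0},{"x":0,"y":0,"z":0,"twist":0},{"x":0,"y":0,"z":0,"twist":0},{"x":0,"y":0,"z":0,"twist":0}]' -1 60; python3 -m inch '[{"x":0,"y":-10,"z":0,"twist":0},{"x":0,"y":-20,"z":0,"twist":0},{"x":0,"y":-30,"z":0,"twist":0},{"x":0,"y":-40,"z":0,"twist":0},{"x":0,"y":-20,"z":0,"twist":-0.058},{"x":0,"y":0,"z":0,"twist":0},{"x":0,"y":0,"z":0,"twist":0}]'; python3 - <<'E'
from h import *
tools((.5983,.1254))
E
```

```text
t: 23.35
tool_pos: [0.3998, 0.2627, 0.1909]
orientation: [-1.236, 1.167, -1.167]
force: [-1.0, 0.5, 1.3]
opening: 0.0274
t: 24.05
tool_pos: [0.3997, 0.2627, 0.3108]
orientation: [-1.261, 1.124, -1.124]
force: [-0.2, 0.3, -2.3]
opening: 0.0274
tool x,z mm 159.05170377022634 181.5838863261555  z 0.3108168273549605 yaw -1.456322388601699
```

```bash
python3 -m inch '[{"x":20,"y":0,"z":22,"twist":0},{"x":28,"y":0,"z":32,"twist":0},{"x":30,"y":0,"z":34,"twist":0},{"x":30,"y":0,"z":34,"twist":0},{"x":28,"y":0,"z":32,"twist":0},{"x":17,"y":0,"z":20,"twist":0},{"x":6,"y":0,"z":7.5,"twist":0},{"x":0,"y":0,"z":0,"twist":0},{"x":0,"y":0,"z":0,"twist":0}]'; python3 - <<'E'
from h import *
tools((.5983,.1254)); d=cam("wrist"); save(d,"r_w"); print(robot.read_state()["opening"])
E
```

```text
t: 24.95
tool_pos: [0.5974, 0.1263, 0.3094]
orientation: [-1.264, 1.126, -1.122]
force: [-0.0, -0.0, -1.3]
opening: 0.0276
tool x,z mm 1.0291350889242812 0.7479759497721333  z 0.30935336883705616 yaw -1.4550840612483973
0.027593709336372584
```

View pics/r_w.png

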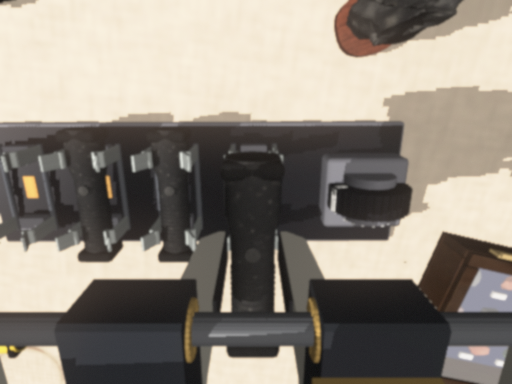

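```bash
python3 -m inch '[{"x":0.8,"y":20,"z":0.5,"twist":0},{"x":0,"y":25,"z":0,"twist":0},{"x":0,"y":20,"z":0,"twist":0},{"x":0,"y":7,"z":0,"twist":0},{"x":0,"y":0,"z":0,"twist":0}]' - 60; python3 -m inch '[{"x":0,"y":4,"z":0,"twist":0},{"x":0,"y":4,"z":0,"twist":0},{"x":0,"y":4,"z":0,"twist":0},{"x":0,"y":4,"z":0,"twist":0},{"x":0,"y":0,"z":0,"twist":0}]'; python3 -m inch '[{"x":0,"y":4,"z":0,"twist":0},{"x":0,"y":4,"z":0,"twist":0},{"x":0,"y":4,"z":0,"twist":0},{"x":0,"y":2,"z":0,"twist":0},{"x":0,"y":0,"z":0,"twist":0}]'; python3 -m inch '[{"x":0,"y":0,"z":0,"twist":0},{"x":0,"y":0,"z":0,"twist":0},{"x":0,"y":0,"z":0,"twist":0}]' -0.05;  python3 -m inch '[{"x":0,"y":-15,"z":0,"twist":0},{"x":0,"y":-25,"z":0,"twist":0},{"x":0,"y":-30,"z":0,"twist":0},{"x":0,"y":-30,"z":0,"twist":0},{"x":0,"y":0,"z":0,"twist":0},{"x":0,"y":0,"z":0,"twist":0}]' -0.05; python3 - <<'E'
from h import *
d=cam("wrist"); save(d,"s_w",None,1.5); ptr(d); e=dockf(cloud(d))
for s in (.092,.158,.224):
  for lo,hi in ((-.02,.0),(.0,.022),(.04,.052)):
    k=(e[...,0]>lo)&(e[...,0]<hi)&(abs(e[...,1]-s)<.012); print(s,lo,k.sum(),"top z",np.nanpercentile(e[k][:,2],95) if k.sum() else None)
tools(O)
E
```

```text
t: 25.5
tool_pos: [0.5978, 0.1258, 0.2377]
orientation: [-1.264, 1.125, -1.121]
force: [0.7, -0.2, -1.5]
opening: 0.0276
t: 26.0
tool_pos: [0.6, 0.1253, 0.2242]
orientation: [-1.259, 1.121, -1.125]
force: [2.9, 2.1, 0.1]
opening: 0.0279
t: 26.5
tool_pos: [0.5987, 0.1251, 0.2101]
orientation: [-1.263, 1.125, -1.123]
force: [-9.4, 0.5, 17.2]
opening: 0.0276
t: 26.8
tool_pos: [0.5988, 0.1248, 0.2081]
orientation: [-1.263, 1.124, -1.123]
force: [0.2, 0.6, -0.5]
opening: 0.0433
t: 27.4
tool_pos: [0.5995, 0.125, 0.3107]
orientation: [-1.26, 1.122, -1.125]
force: [-0.5, 0.1, -1.3]
opening: 0.0442
ptr n 87 median deg -69.5621743706398 -> clicks 0.10157606789000855
0.092 -0.02 651 top z 0.04689684212216727
0.092 0.0 745 top z 0.048470162815979476
0.092 0.04 543 top z 0.050022641465576244
0.158 -0.02 826 top z 0.21049403528167346
0.158 0.0 870 top z 0.21060640009108447
0.158 0.04 505 top z 0.04997945078127756
0.224 -0.02 979 top z 0.04690590065634252
0.224 0.0 1058 top z 0.04820681927567372
0.224 0.04 580 top z 0.049958110542727696
tool x,z mm 91.5018994010424 -0.5673831588539748  z 0.30909702652852095 yaw -1.4550255830151106
```

View pics/s_w.png

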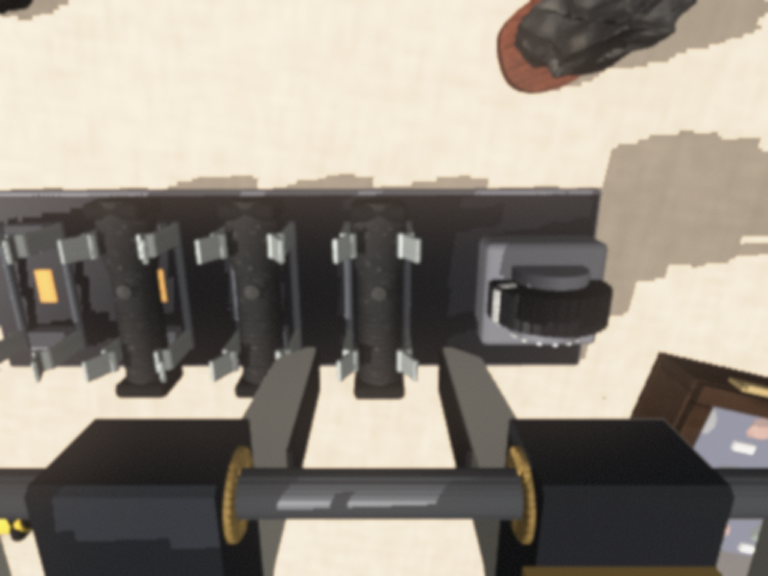

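```bash
python3 -m inch '[{"x":30,"y":0,"z":0,"twist":0},{"x":35,"y":0,"z":0,"twist":0},{"x":20,"y":0,"z":-0.5,"twist":0},{"x":0,"y":20,"z":0,"twist":0},{"x":0,"y":20,"z":0,"twist":0},{"x":0,"y":8,"z":0,"twist":0},{"x":0,"y":0,"z":0,"twist":0},{"x":0,"y":0,"z":0,"twist":0},{"x":0,"y":0,"z":0,"twist":0},{"x":0,"y":0,"z":0,"twist":0}]' -1; python3 - <<'E'
from h import *
tools(O); print(robot.read_state()["opening"])
E
```

```text
t: 28.45
tool_pos: [0.6088, 0.0407, 0.262]
orientation: [-1.261, 1.122, -1.124]
force: [0.3, 0.2, 0.3]
opening: 0.0005
tool x,z mm 6.649611381405169 -0.617813894785873  z 0.26201409535476305 yaw -1.4546621201827166
0.0005247094886181639
```

```bash
python3 -m inch '[{"x":0,"y":4,"z":0,"twist":0},{"x":0,"y":2.5,"z":0,"twist":0},{"x":0,"y":0,"z":0,"twist":0},{"x":0,"y":0,"z":0,"twist":0}]'; python3 -m inch '[{"x":0,"y":0.5,"z":0,"twist":0},{"x":0,"y":0,"z":0,"twist":0}]'
```

```text
t: 28.85
tool_pos: [0.6087, 0.0406, 0.2552]
orientation: [-1.261, 1.123, -1.124]
force: [-2.5, 0.4, 5.9]
opening: 0.0007
t: 29.05
tool_pos: [0.6087, 0.0406, 0.2552]
orientation: [-1.261, 1.123, -1.124]
force: [-3.0, -0.4, 9.4]
opening: 0.0005
```

```bash
python3 -m inch '[{"x":2,"y":0,"z":0,"twist":0},{"x":3,"y":0,"z":0,"twist":0},{"x":3,"y":0,"z":0,"twist":0},{"x":3,"y":0,"z":0,"twist":0},{"x":2.5,"y":0,"z":0,"twist":0},{"x":0,"y":0,"z":0,"twist":0}]'; python3 -m inch '[{"x":0,"y":-5,"z":0,"twist":0},{"x":0,"y":-15,"z":0,"twist":0},{"x":-13,"y":-15,"z":-20,"twist":0},{"x":0,"y":0,"z":0,"twist":0},{"x":0,"y":0,"z":0,"twist":0}]'; python3 - <<'E'
from h import *
d=cam("wrist"); save(d,"t_w",(130,100,330,260),3); ptr(d); tools(O)
E
```

```text
t: 29.65
tool_pos: [0.6103, 0.027, 0.255]
orientation: [-1.261, 1.123, -1.124]
force: [-2.4, 0.3, 7.9]
opening: 0.0008
t: 30.15
tool_pos: [0.5888, 0.0378, 0.29]
orientation: [-1.261, 1.122, -1.124]
force: [-0.6, -0.1, 0.3]
opening: 0.0006
ptr n 136 median deg -47.390299228796536 -> clicks 1.0254041988001443
tool x,z mm 5.972067739414191 19.613846260192936  z 0.2893102863914394 yaw -1.4547513115673911
```

View pics/t_w.png

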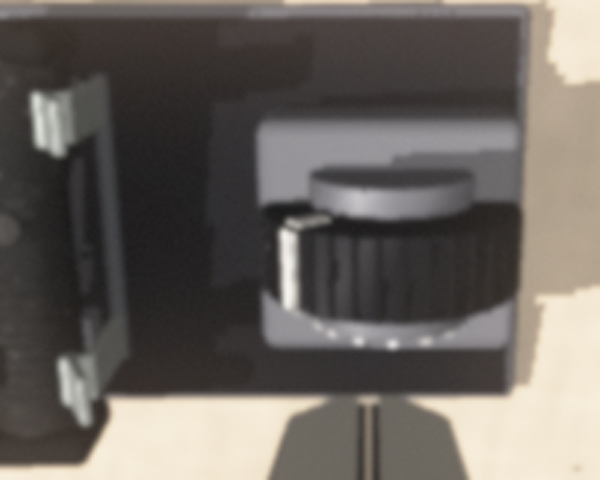

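```bash
python3 -m inch '[{"x":-0.5,"y":15,"z":20,"twist":0},{"x":0,"y":13,"z":0,"twist":0},{"x":0,"y":0,"z":0,"twist":0},{"x":0,"y":5,"z":0,"twist":0},{"x":0,"y":2,"z":0,"twist":0},{"x":0,"y":0,"z":0,"twist":0},{"x":0,"y":0,"z":0,"twist":0}]'; python3 -m inch '[{"x":2,"y":0,"z":0,"twist":0},{"x":3,"y":0,"z":0,"twist":0},{"x":3,"y":0,"z":0,"twist":0},{"x":3,"y":0,"z":0,"twist":0},{"x":2.5,"y":0,"z":0,"twist":0},{"x":0,"y":0,"z":0,"twist":0}]'; python3 -m inch '[{"x":0,"y":-5,"z":0,"twist":0},{"x":0,"y":-5,"z":0,"twist":0},{"x":-13.5,"y":0,"z":0,"twist":0},{"x":0,"y":0,"z":0,"twist":0},{"x":0,"y":5,"z":0,"twist":0},{"x":0,"y":5,"z":0,"twist":0},{"x":0,"y":0,"z":0,"twist":0}]';  python3 -m inch '[{"x":2,"y":0,"z":0,"twist":0},{"x":3,"y":0,"z":0,"twist":0},{"x":3,"y":0,"z":0,"twist":0},{"x":3,"y":0,"z":0,"twist":0},{"x":2.5,"y":0,"z":0,"twist":0},{"x":0,"y":0,"z":0,"twist":0}]'; python3 -m inch '[{"x":0,"y":-5,"z":0,"twist":0},{"x":0,"y":-15,"z":0,"twist":0},{"x":-13.5,"y":-15,"z":-20,"twist":0},{"x":0,"y":0,"z":0,"twist":0},{"x":0,"y":0,"z":0,"twist":0}]'; python3 - <<'E'
from h import *
d=cam("wrist"); save(d,"u_w",(130,100,330,260),3); ptr(d); tools(O)
E
```

```text
t: 30.9
tool_pos: [0.6081, 0.0404, 0.2552]
orientation: [-1.262, 1.123, -1.124]
force: [-5.9, -0.1, 7.7]
opening: 0.0004
t: 31.5
tool_pos: [0.6097, 0.0269, 0.2551]
orientation: [-1.261, 1.124, -1.124]
force: [-4.1, -0.0, 6.9]
opening: 0.0004
t: 32.2
tool_pos: [0.6086, 0.0407, 0.2551]
orientation: [-1.261, 1.123, -1.123]
force: [-4.5, 1.5, 13.4]
opening: 0.0003
t: 32.8
tool_pos: [0.6103, 0.0267, 0.2549]
orientation: [-1.261, 1.123, -1.124]
force: [-3.4, -1.2, 10.8]
opening: 0.0004
t: 33.3
tool_pos: [0.5887, 0.0383, 0.2896]
orientation: [-1.261, 1.122, -1.124]
force: [-0.0, -0.0, 0.7]
opening: 0.0005
ptr n 202 median deg -1.6466009976164553 -> clicks 2.931391625099314
tool x,z mm 6.43400342318699 19.691013781265834  z 0.2889945429597315 yaw -1.4547930754442748
```

View pics/u_w.png

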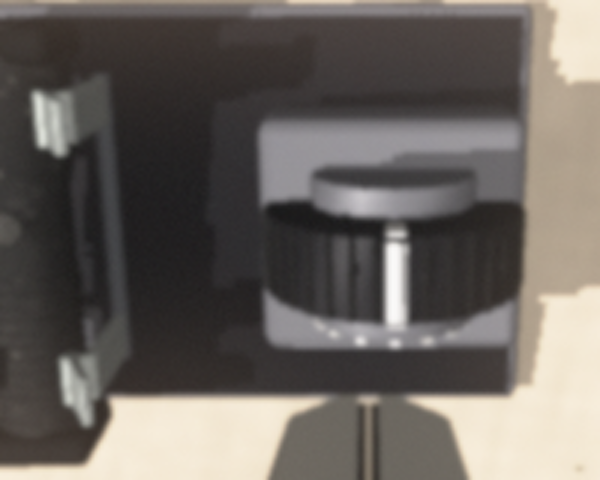

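Three clicks (straight up). One more.

```bash
python3 -m inch '[{"x":0,"y":15,"z":20,"twist":0},{"x":0,"y":13,"z":0,"twist":0},{"x":0,"y":0,"z":0,"twist":0},{"x":0,"y":5,"z":0,"twist":0},{"x":0,"y":1.5,"z":0,"twist":0},{"x":0,"y":0,"z":0,"twist":0},{"x":0,"y":0,"z":0,"twist":0}]'; python3 -m inch '[{"x":2,"y":0,"z":0,"twist":0},{"x":3,"y":0,"z":0,"twist":0},{"x":3,"y":0,"z":0,"twist":0},{"x":3,"y":0,"z":0,"twist":0},{"x":2.5,"y":0,"z":0,"twist":0},{"x":0,"y":0,"z":0,"twist":0}]'; python3 -m inch '[{"x":0,"y":-5,"z":0,"twist":0},{"x":0,"y":-15,"z":0,"twist":0},{"x":-13.5,"y":-15,"z":-20,"twist":0},{"x":0,"y":0,"z":0,"twist":0},{"x":0,"y":0,"z":0,"twist":0}]'; python3 - <<'E'
from h import *
d=cam("wrist"); save(d,"v_w",(130,100,330,260),3); ptr(d); tools(O)
E
```

```text
t: 34.05
tool_pos: [0.608, 0.0404, 0.2553]
orientation: [-1.262, 1.124, -1.123]
force: [-4.6, -0.9, 5.6]
opening: 0.0006
t: 34.65
tool_pos: [0.6098, 0.0269, 0.2551]
orientation: [-1.261, 1.124, -1.124]
force: [-4.1, 0.5, 7.5]
opening: 0.0004
t: 35.15
tool_pos: [0.5889, 0.0383, 0.2907]
orientation: [-1.26, 1.121, -1.124]
force: [-0.1, -0.5, -0.8]
opening: 0.0002
ptr n 166 median deg 21.94158019882356 -> clicks 3.914232508284315
tool x,z mm 6.439118199281994 19.5300466259949  z 0.28999543194902067 yaw -1.4547184759789271
```

View pics/v_w.png

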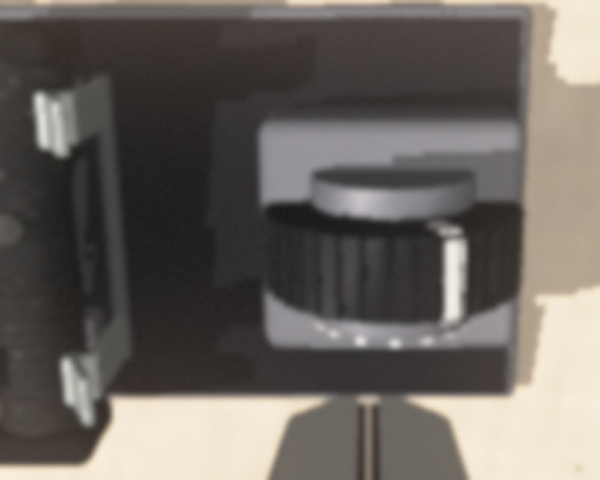

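```bash
python3 -m inch '[{"x":0,"y":-40,"z":0,"twist":0},{"x":0,"y":-40,"z":0,"twist":0},{"x":0,"y":-30,"z":0,"twist":0},{"x":35,"y":0,"z":-20,"twist":0},{"x":40,"y":0,"z":-25,"twist":0},{"x":40,"y":0,"z":-25,"twist":0},{"x":40,"y":0,"z":-25,"twist":0},{"x":40,"y":0,"z":-25,"twist":0},{"x":40,"y":0,"z":-25,"twist":0},{"x":40,"y":0,"z":-25,"twist":0},{"x":40,"y":0,"z":-25,"twist":0},{"x":40,"y":0,"z":-25,"twist":0}]';python3 -m inch '[{"x":40,"y":0,"z":-15,"twist":0},{"x":40,"y":0,"z":-15,"twist":0},{"x":40,"y":0,"z":-15,"twist":0},{"x":0,"y":0,"z":0,"twist":0},{"x":0,"y":0,"z":0,"twist":0}]'; python3 - <<'E'
from h import *
d=cam("top"); save(d,"w_t",(0,100,400,300),2); e=dockf(cloud(d))
for s in (.092,.158,.224):
    k=(abs(e[...,0])<.05)&(abs(e[...,1]-s)<.01); print(s,k.sum(),np.nanpercentile(e[k][:,2],[20,50,80]))
E
```

```text
t: 36.4
tool_pos: [0.4099, -0.3419, 0.399]
orientation: [-1.262, 1.124, -1.124]
force: [1.7, -0.9, -0.6]
opening: 0.0001
t: 36.9
tool_pos: [0.3796, -0.4654, 0.3982]
orientation: [-1.26, 1.126, -1.124]
force: [0.1, 0.4, 0.6]
opening: 0.0004
0.092 230 [0.0438 0.0466 0.0493]
0.158 231 [0.0442 0.0468 0.0492]
0.224 230 [0.0438 0.0472 0.0494]
```

View pics/w_t.png

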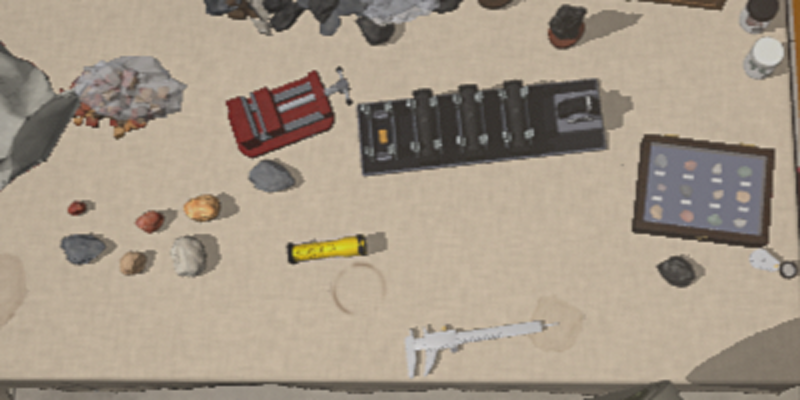

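```bash
python3 -c "
from plant import robot
print(robot.close_job())"
```

```text
the job is handed in; nothing more can be done
None
```

All three torches are on charge with the wheel set to four clicks, and I handed the job in at about 37 s.

- **Wheel to off:** it started at three clicks. I rolled it back to its off mark. The pointer measured 68–70° left of the top against 72° nominal.
- **Torches:** this start had only three dark torches. I pushed them into clips 1, 2 and 3 with the wheel still off.
- **Wheel to four:** I rolled it up in four one-click strokes and checked it by camera after strokes 1, 3 and 4. The last pointer reading was 22° right of the top (24° nominal), so four clicks.

The last overhead view showed the torch tops at 47–49 mm, where 48.5 mm means fully home. The yellow torch and the other things looked unmoved, and the robot was clear of everything.

No slipped grip or knocked torch was seen. One check disagreed: my first automatic pointer reading gave 1.8 clicks because it also picked up the white ticks. After I limited it to the wheel's rim, it agreed with the picture.

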